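# Load a beech blank into the laser marker through its sprung flap

## Robot

A 6-joint arm with a two-finger parallel gripper is mounted at the origin on a cart in front of the work surface, level with it; the furniture and walls round the work are solid. World frame = base frame: x ahead of the robot, y to its left, z up, the work surface at z = 0. Lengths are in m, angles in rad, forces in N, time in s.
With the tool pointing down it reaches from about 0.425 to 0.95 m from the base axis. Payload 14.7 kg.
Tool frame: the origin (TCP) lies on the centre line of the jaws, within the pads' length; the fingertips stand 17 mm ahead of it and the grasp point (between the pads) lies 2 mm behind it (tcp_to_tips is the distance from the TCP to the fingertips, in m); z points along the fingers, y is the line along which they close (so a half turn about z gives the same grasp; the last joint's range is limited). The gripper opens to 85 mm and grips with 20 to 120 N. Pads are 22 mm wide; open, the fingers measure 114 mm over their backs; the gripper's body (76 mm by 85 mm) begins 54 mm behind the grasp point. The pads swing forward as they close: fully open they stand 13 mm farther back than shut.
Start: joints at [1.063, 0.48, 1.596, -0, 1.065, -0.047], TCP at [0.289, 0.582, 0.248] pointing down, gripper open.
Joint ranges: [-2.75, 2.75], [-0.82, 2.05], [0.23, 2.67], [-1.56, 4.7], [0.09, 2.69], [-2.92, 2.92]. Speed limits (rad/s): [1.89, 1.89, 2.39, 3.01, 3.01, 3.01].

## Interface

Orientations are given as a 3x3 rotation matrix whose columns are the frame's x, y, z axes.
In Python, from bench import * gives the robot as it stands. Calls block until the motion is done:
- movep(position, orientation): joint-space move of the TCP to a pose.
- move_straight(position, rot=None, vel=0.15): straight line of the TCP; rot=None keeps the orientation; vel is the mean speed in m/s.
- move_joints(angles): joint-space move.
- move_gripper(opening, f_grip=None): finger opening in m; f_grip is the grip in N (None keeps the last); returns when the fingers have stopped.
- hold(seconds).
- inverse_kinematics(position, orientation): joint angles nearest the present ones, or None.
- sense(): the state.
- read_camera(name): name is "scene" or "side" or "wrist"; returns a dict with "color" (384x512x3 uint8, red, green, blue), "depth" (384x512 float32, m along the optical axis (not along the pixel's ray), 0 where there is no reading), "fx", "fy", "cx", "cy" (pixels), "dist_coeffs" ([k1, k2, p1, p2, k3] as OpenCV has them; the pictures are not rectified), "world_from_camera" (4x4, takes a point from camera to world coordinates); the wrist camera has in their place "T_tool_cam" (4x4, takes a point from camera to tool coordinates, whose origin is the TCP and whose axes are the flange's). Camera axes: x right, y up, looking along -z (the intrinsics and any distortion apply to the point x, -y, -z); pixel columns grow to the right and rows downward; lengths in m; the calibration is good to about 2 mm. A picture is of the moment at which its call begins: read the wrist's pose just before it.
A pose or a line that the arm cannot do raises PlanningError and nothing moves.
- job_done(): hands the job in; it is judged then, once.
The state is a dict: "clock": time; "qpos": joint angles; "joint_velocities": joint speeds; "effort": joint torques, N m; "tcp_pos": TCP position; "tcp_rot": TCP orientation; "force": force on the tool from outside, world axes, zero at the start; "torque": the same for the moment, N m; "finger_gap": finger opening in m; "grasp_force": force on a finger pad.
Only numpy, scipy, OpenCV 4.12 (cv2) and the standard library are available. Lean on these libraries where they do the work, as an engineer would, in place of code of your own. Each camera call takes 0.05 s, during which the arm holds its last target. There are 200 camera calls.

## Task

Load the beech blank into the laser marker: lay it in the feed tray, feed it lengthwise in through the spring flap, and push it on with the orange pusher until it is fully home against the stop inside, which can only be felt, so push gently and never ram it. Then draw the pusher out so that the flap shuts behind the blank, and lay the pusher flat on the bench, clear of the machine and without disturbing the things round about.

Things in the scene. Friction and masses are not known exactly. Their poses are not given: they have to be found in the camera images.
- blank: plain beech offcut, a block 44 x 178 x 22 mm, lying flat, 0.08 to 0.16 kg. Origin at the centre of its underside; long axis is its y, z up. Either end may go in first.
- pusher: orange moulded pusher that belongs to the marker, 0.13 kg, standing on the bench: a flat bar 36 mm wide, 14 mm thick and 180 mm long with a black rubber nose, and an upright grip block on it. Origin on its underside below the middle of the grip; x points along the bar to the nose (x = 135 mm), the other end is at x = -45 mm; z up.
- pusher_grip (a point): middle of the upright grip block, 36 mm above the pusher's underside. The block is 56 mm long (along x), 26 mm thick (along y, so grip it across y) and reaches from the bar's top (14 mm) to 50 mm above the underside.
- pusher_nose (a point): middle of the rubber nose face of the pusher, at local x = 135 mm, 7 mm above its underside; the face is 32 x 12 mm, square to the bar
- marker: enclosed grey laser marker with amber window, fixed to the bench, 152 mm wide, 264 mm deep, 168 mm high (197 mm at the red stop button). Origin on the bench under the middle of the front face; x points into the machine (feed direction), y to the left of that, z up. The front face is upright to 74 mm and leans back above; the port is in its middle.
- port (a point): middle of the port's sill: on the tray floor (30 mm above the bench), in the front face. The port is 56 mm wide and 32 mm high above the sill. Axes as the marker's.
- tray_mouth (a point): middle of the open outer end of the aluminium feed tray, on its floor, 150 mm before the port. Flat floor 30 mm above the bench, between side lips 5 mm high and 3 mm thick with inner faces 50 mm apart; the outer 30 mm of the lips flare wider. Left of the space before the tray stands a yellow and black organiser case, 76 mm high.
- channel (a point): point on the channel floor 20 mm inside the port. The tray's channel runs on inside at the same height and width to the stop; from 85 mm inside, a sprung cheek on the right drags on the blank with 5 to 10 N, presses it against the left lip and then holds it. The stop is a block across the channel; its hidden setting leaves the tail of a blank that is home 40 to 65 mm behind the front face.
- flap (a joint): sprung flap just behind the port, hinged along its upper edge 33 mm above the tray floor, 32 mm long, swings only inward; 0 = shut, grows to 1.5 rad as it swings in. Its spring presses the edge down on whatever lies beneath with about 1 N and shuts it when nothing is in the way (the first 37 mm behind the front face must be empty).
- part_switch (a joint): light sprung plunger in the face of the stop, pressed by the blank: 0 = out, 6 to 7 mm = the blank rests against the stop itself; presses back with about 1.5 N. Its place along the channel is not known beforehand.
- tape_measure: black and yellow pocket tape measure, 68 x 94 x 49 mm, bystander; origin at the centre of its underside
- screw_jar: glass jar of screws with yellow lid, 70 mm wide, 88 mm high, bystander; origin at the centre of its underside
- wax_tin: cream tin with green lid, 72 mm wide, 43 mm high, bystander; origin at the centre of its underside
- pencil: red carpenter pencil, 178 mm long, bystander; origin at the centre of its underside
- bench_brush: bench brush with wooden handle and black bristles, 46 x 300 x 54 mm, bystander; origin at the centre of its underside

How it is judged:
On the way, in this order (a step that is already met when the one before it is completed fails the run):
1. the nose of the blank is through the port and has swung the flap in (x of blank in the frame of marker above -0.08 m and z of blank in the frame of marker above 0.025 m and value of joint flap above 0.4 rad), for 0.1 s.
2. the pusher presses the blank home against the stop (value of joint part_switch above 0.004 m and contact force between pusher and blank above 0.5 N), for 0.05 s.
At the end, for the whole second after the job is handed in: The blank lies in the channel with the stop's plunger pressed more than 4 mm (within about 2 mm of the stop), the flap is shut (within 0.08 rad), and the pusher lies flat and still on the bench, touching nothing of the marker (value of joint part_switch above 0.004 m and value of joint flap below 0.08 rad and height (world z) of pusher below 0.006 m and angle between pusher's own z axis and vertical below 0.05 rad and contact force between pusher and marker below 0.2 N and linear speed of each of pusher, blank below 0.02 m/s).
It fails at once if the pusher rams the blank (more than 25 N between them) (contact force between pusher and blank above 25 N).
It fails at once if the arm or gripper knocks the marker (more than 25 N) (contact force between the arm and marker above 25 N).
It fails at once if a bystander is moved more than 30 mm (distance of any of tape_measure, screw_jar, wax_tin, pencil, bench_brush from where it was at the start of the episode above 0.03 m).
It also fails if it takes over 70 s, if anything falls off the work surface, if the arm or the gripper's body presses on something with over 40 N, if the wrist force passes 120 N, or if a joint passes its speed limit or range.

## Working session

There is one attempt and no reset: what is moved stays moved. The work goes in short steps, each a Python script; the robot and the scene stay as the last script left them, time stands still between calls to the robot, and variables do not carry over. Pictures are saved under pics/ and viewed, at most 10 in all, crops included, and the job is handed in when it is done.

```bash
mkdir -p pics; ls; cat > h.py <<'E'
from bench import *
import numpy as np, cv2
def grab(name):
    s=sense(); c=read_camera(name)
    if name=="wrist":
        T=np.eye(4); T[:3,:3]=s["tcp_rot"]; T[:3,3]=s["tcp_pos"]; W=T@np.array(c["T_tool_cam"])
    else: W=np.array(c["world_from_camera"])
    c["W"]=W; c["K"]=np.array([[c["fx"],0,c["cx"]],[0,c["fy"],c["cy"]],[0,0,1.]])
    return c
def rays(c,px):
    u=cv2.undistortPoints(np.float64(px).reshape(-1,1,2),c["K"],np.array(c["dist_coeffs"],float)).reshape(-1,2)
    d=np.c_[u[:,0],-u[:,1],-np.ones(len(u))]
    return d@c["W"][:3,:3].T
def onplane(c,px,z):
    d=rays(c,px); o=c["W"][:3,3]
    return o+d*((z-o[2])/d[:,2])[:,None]
def cloud(c):
    h,w=c["depth"].shape; px=np.stack(np.meshgrid(np.arange(w),np.arange(h)),-1).reshape(-1,2)
    P=c["W"][:3,3]+rays(c,px)*c["depth"].reshape(-1,1); P[c["depth"].ravel()==0]=np.nan
    return P.reshape(h,w,3)
def save(c,n): cv2.imwrite("pics/"+n,cv2.cvtColor(c["color"],cv2.COLOR_RGB2BGR))
E
python3 - <<'E'
from h import *
import pickle
ims=[]
for n in("scene","side"):
    c=grab(n); pickle.dump(c,open(n+".pkl","wb")); save(c,n+".png"); print(n,c["W"].round(3).tolist())
s=sense(); print(s["clock"],s["force"],s["tcp_rot"])
E
```

```text
pics
scene [[0.664, 0.546, -0.511, -0.083], [-0.748, 0.486, -0.452, -0.674], [0.002, 0.682, 0.731, 0.932], [0.0, 0.0, 0.0, 1.0]]
side [[0.963, 0.157, -0.218, 0.294], [-0.268, 0.537, -0.8, -1.0], [-0.008, 0.829, 0.559, 0.665], [0.0, 0.0, 0.0, 1.0]]
0.1 [ 0.52768668 -0.78354374 -0.30815311] [[-8.95685557e-01  4.44687647e-01 -5.28564355e-04]
 [ 4.44687959e-01  8.95685035e-01 -9.68390535e-04]
 [ 4.27958741e-05 -1.10241962e-03 -9.99999391e-01]]
```

View pics/scene.png

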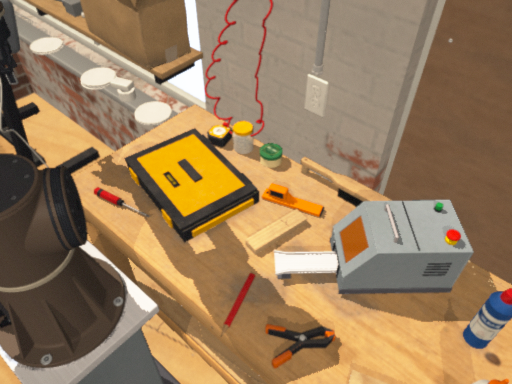

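View pics/side.png

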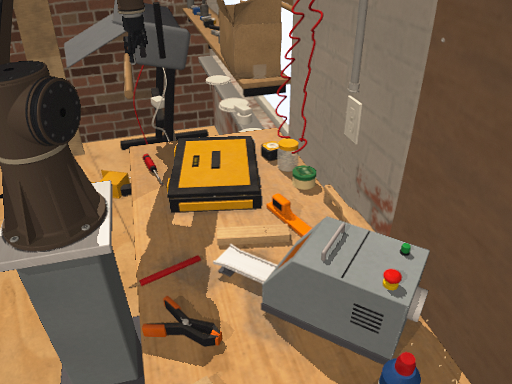

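Scene view: blank at about (278,230), pusher at (292,200) nose towards (323,212), tray at (305,262) leading to the port at ~(338,265), and the organiser at (190,180). The side view agrees, with the blank at (255,235), pusher (290,215) and tray (245,263).

```bash
python3 - <<'E'
from h import *
import pickle
for n in("scene","side"):
    c=pickle.load(open(n+".pkl","rb")); P=cloud(c); hsv=cv2.cvtColor(c["color"],cv2.COLOR_RGB2HSV); H,S,V=[hsv[...,i].astype(int) for i in range(3)]
    X,Y,Z=P[...,0],P[...,1],P[...,2]
    def rep(nm,m,big=True):
        m=m.astype(np.uint8)
        k,l,st,ce=cv2.connectedComponentsWithStats(m)
        for i in [1+np.argmax(st[1:,4])] if k>1 else []:
            p=P[l==i]; r=cv2.minAreaRect(np.float32(p[:,:2])*1000)
            print(n,nm,st[i].tolist(),"med",np.nanmedian(p,0).round(4),"rect",np.round(r[0],1),np.round(r[1],1),round(r[2],1),
             "corners",cv2.boxPoints(r).round(0).tolist())
    if n=="scene":
        box=np.zeros(Z.shape,bool); box[180:300,240:480]=1
    else:
        box=np.zeros(Z.shape,bool); box[185:370,200:430]=1
    rep("blank",box&(abs(Z-.022)<.004)&(S>40)&(H<30)&(H>8)&(X<.95)& ~((S>200)))
    rep("tray",box&(abs(Z-.030)<.006)&(S<45))
    rep("pbar",box&(H<22)&(S>200)&(V>150)&(abs(Z-.014)<.005))
    rep("pgrip",box&(H<22)&(S>190)&(V>150)&(abs(Z-.050)<.006))
    rep("pall",box&(H<22)&(S>190)&(V>150)&(Z<.06)&(Z>.005))
    rep("mtop",box&(abs(Z-.168)<.005)&(S<60))
    rep("case",(abs(Z-.076)<.006)&(H>15)&(H<35)&(S>150))
E
```

```text
scene blank [245, 209, 63, 42, 902] med [ 0.4942 -0.2324  0.0217] rect [ 498.5 -231.8] [ 47.5 182.1] 78.0 corners [[405.0, -236.0], [583.0, -274.0], [593.0, -227.0], [414.0, -190.0]]
scene tray [275, 251, 65, 28, 1291] med [ 0.4594 -0.3587  0.0303] rect [ 455.1 -365. ] [ 79.7 155.4] 40.6 corners [[374.0, -332.0], [475.0, -450.0], [536.0, -398.0], [435.0, -280.0]]
scene pbar [262, 189, 61, 27, 440] med [ 0.6135 -0.2208  0.0136] rect [ 608.9 -197.2] [ 38.9 174.8] 19.6 corners [[561.0, -121.0], [620.0, -286.0], [657.0, -273.0], [598.0, -108.0]]
scene pgrip [268, 183, 20, 12, 131] med [ 0.5947 -0.1563  0.0489] rect [ 596.4 -155.5] [26.7 53. ] 18.6 corners [[575.0, -135.0], [592.0, -185.0], [618.0, -176.0], [601.0, -126.0]]
scene pall [262, 183, 61, 34, 724] med [ 0.6044 -0.1928  0.0146] rect [ 608.8 -197. ] [ 39.9 175.2] 19.9 corners [[560.0, -121.0], [620.0, -286.0], [657.0, -273.0], [598.0, -108.0]]
scene mtop [362, 200, 112, 56, 4563] med [ 0.6098 -0.5309  0.17  ] rect [ 618.3 -528.7] [154.7 211.6] 43.0 corners [[490.0, -504.0], [634.0, -659.0], [747.0, -553.0], [603.0, -399.0]]
scene
[... 712 characters left out ...]
rip [273, 194, 17, 13, 110] med [ 0.5989 -0.1602  0.0484] rect [ 599.9 -157.4] [25.5 56.4] 17.3 corners [[579.0, -134.0], [596.0, -188.0], [620.0, -181.0], [604.0, -127.0]]
side pall [267, 194, 44, 42, 612] med [ 0.6071 -0.1909  0.0139] rect [ 610.3 -190.8] [ 36.7 161.8] 17.3 corners [[569.0, -119.0], [617.0, -273.0], [652.0, -263.0], [604.0, -108.0]]
side mtop [290, 217, 140, 92, 6420] med [ 0.615  -0.5413  0.1701] rect [ 620.5 -530.1] [157.  209.6] 42.8 corners [[492.0, -507.0], [634.0, -660.0], [749.0, -554.0], [607.0, -400.0]]
side case [279, 146, 19, 5, 43] med [0.6906 0.0483 0.0781] rect [693.2  52.4] [23.4 55.1] 70.7 corners [[663.0, 51.0], [715.0, 32.0], [723.0, 54.0], [671.0, 73.0]]
```

```bash
cat >> h.py <<'E'
def R(a):  # tool down, closing axis at a degrees
    a=np.radians(a); y=np.array([np.cos(a),np.sin(a),0]); z=np.array([0,0,-1.]); return np.c_[np.cross(y,z),y,z]
E
python3 - <<'E'
from h import *
import pickle
c=pickle.load(open("scene.pkl","rb")); P=cloud(c)
q=P[120:240,120:262].reshape(-1,3); q=q[(q[:,2]>.06)&(q[:,2]<.09)]
r=cv2.minAreaRect(np.float32(q[:,:2])*1000); print("case",cv2.boxPoints(r).round(0).tolist())
movep([.46,-.25,.40],R(60))
c=grab("wrist"); pickle.dump(c,open("w1.pkl","wb")); save(c,"w1.png"); s=sense(); print(s["clock"],s["force"],s["tcp_pos"],c["W"].round(3).tolist())
E
```

```text
case [[300.0, -70.0], [682.0, -151.0], [752.0, 180.0], [371.0, 261.0]]
3.175 [-0.38180236 -0.47063407  0.48424356] [ 0.46028069 -0.24951308  0.39984312] [[0.499, -0.823, -0.271, 0.39], [0.867, 0.474, 0.156, -0.209], [0.0, -0.313, 0.95, 0.526], [0.0, 0.0, 0.0, 1.0]]
```

View pics/w1.png

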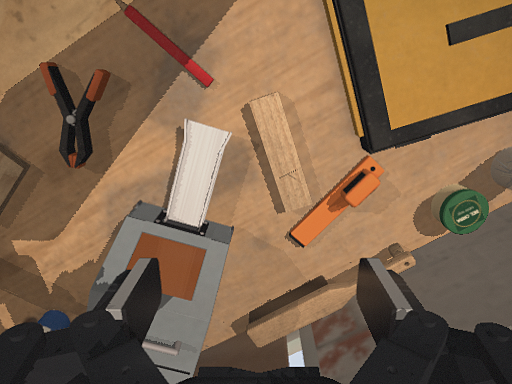

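The wrist view shows everything needed: blank (280,150), tray from its mouth (208,127) to the port (188,222), pusher grip (362,185) with nose (297,240), and case corner (365,148). I'll measure from this view.

```bash
python3 - <<'E'
from h import *
import pickle
c=pickle.load(open("w1.pkl","rb")); P=cloud(c); hsv=cv2.cvtColor(c["color"],cv2.COLOR_RGB2HSV); H,S,V=[hsv[...,i].astype(int) for i in range(3)]
Z=P[...,2]
def rep(nm,m,box,zp):
    b=np.zeros(Z.shape,bool); b[box[1]:box[3],box[0]:box[2]]=1
    k,l,st,ce=cv2.connectedComponentsWithStats((m&b).astype(np.uint8)); i=1+np.argmax(st[1:,4])
    v,u=np.nonzero(l==i); p=onplane(c,np.c_[u,v],zp)[:,:2]*1000
    r=cv2.minAreaRect(np.float32(p)); print(nm,st[i,4],"medz",np.nanmedian(Z[l==i]).round(4),np.round(r[0],1),np.round(r[1],1),round(r[2],2),cv2.boxPoints(r).round(0).tolist())
    return p
rep("blank",(abs(Z-.022)<.006),(240,85,320,220),.022)
rep("pgrip",(abs(Z-.050)<.008)&(S>120),(280,140,390,250),.050)
rep("pgripall",(abs(Z-.050)<.008),(280,140,390,250),.050)
rep("pbar",(Z>.007)&(H<22)&(S>170),(280,140,390,250),.014)
# tray: per-slice centre in estimated marker frame
t=rep("tray",(abs(Z-.031)<.007)&(S<60)&(V>110),(150,110,240,228),.030)
O=np.array([511,-413.]); f=np.array([.68,-.733]); f/=np.linalg.norm(f); l=np.array([-f[1],f[0]])
X=(t-O)@f; Y=(t-O)@l
for x in range(-155,10,10):
    m=abs(X-x)<4
    if m.sum()>5: print(x,m.sum(),Y[m].min().round(1),Y[m].max().round(1),((Y[m].min()+Y[m].max())/2).round(1))
print("X range",X.min(),X.max())
# marker top sides
m=(abs(Z-.168)<.006)&(S<60); v,u=np.nonzero(m); q=onplane(c,np.c_[u,v],.168)[:,:2]*1000
r=cv2.minAreaRect(np.float32(q)); print("mtop",np.round(r[0],1),np.round(r[1],1),r[2],cv2.boxPoints(r).round(0).tolist())
E
```

```text
blank 3455 medz 0.0219 [ 499.4 -232.2] [ 44.  176.9] 78.97 [[408.0, -237.0], [582.0, -271.0], [590.0, -227.0], [417.0, -194.0]]
pgrip 629 medz 0.049 [ 596.4 -154.5] [27.6 55.4] 17.17 [[575.0, -132.0], [591.0, -185.0], [618.0, -177.0], [601.0, -124.0]]
pgripall 650 medz 0.0489 [ 595.9 -154.6] [27.8 55.1] 18.88 [[574.0, -133.0], [592.0, -185.0], [618.0, -176.0], [600.0, -124.0]]
pbar 2464 medz 0.0143 [ 615.5 -194.8] [ 48.3 173.9] 17.63 [[566.0, -119.0], [619.0, -285.0], [665.0, -270.0], [612.0, -105.0]]
tray 4121 medz 0.0301 [ 464.  -361.4] [ 69.3 162.6] 43.82 [[383.0, -327.0], [495.0, -444.0], [545.0, -396.0], [433.0, -279.0]]
-145 261 -35.1 33.3 -0.9
-135 243 -32.8 31.6 -0.6
-125 224 -30.1 29.9 -0.1
-115 221 -29.8 29.7 -0.0
-105 218 -29.8 30.1 0.1
-95 213 -29.6 30.0 0.2
-85 212 -30.0 30.0 -0.0
-75 210 -30.0 30.2 0.1
-65 205 -29.8 30.1 0.2
-55 201 -29.8 30.1 0.1
-45 198 -29.9 30.3 0.2
-35 195 -30.0 30.2 0.1
-25 192 -30.1 30.2 0.0
-15 186 -29.4 29.9 0.3
-5 181 -32.9 29.9 -1.5
5 123 -28.5 27.0 -0.7
X range -151.7109307280988 11.988325613237446
mtop [ 705.4 -332.4] [541.1 149.6] 53.731048583984375 [[485.0, -506.0], [606.0, -595.0], [926.0, -159.0], [805.0, -70.0]]
```

```bash
cat >> h.py <<'E'
O=np.array([.511,-.413]); f=np.array([.680,-.733]); f/=np.linalg.norm(f); L=np.array([-f[1],f[0]]); A=np.degrees(np.arctan2(f[1],f[0]))+90
def M(x,y,z): return np.r_[O+x*f+y*L,z]
E
python3 - <<'E'
from h import *
s=sense(); print(list(s.keys()), s.get("tcp_to_tips"))
d=np.array([np.cos(np.radians(-11.03)),np.sin(np.radians(-11.03))])
g=np.array([.4994,-.2322])-.06*d
Rb=R(78.97)
move_gripper(.075)
movep(np.r_[g,.12],Rb)
move_straight(np.r_[g,.0245],vel=.12)
move_gripper(.03,70)
s=sense(); print("grip",s["finger_gap"],s["grasp_force"],s["force"],s["clock"],s["tcp_pos"])
move_straight(np.r_[g,.13],vel=.15)
movep(M(-.165,0,.13),R(A))
move_straight(M(-.165,0,.075),vel=.12)
c=grab("wrist"); save(c,"w2.png"); s=sense(); print(s["finger_gap"],s["force"],s["clock"])
c=grab("side"); save(c,"s2.png")
im=cv2.imread("pics/s2.png"); w=cv2.imread("pics/w2.png"); v=cv2.resize(im[200:320,170:330],(512,384))
cv2.imwrite("pics/c2.png",cv2.resize(np.hstack([w,v]),(800,300)))
E
```

```text
['clock', 'qpos', 'joint_velocities', 'effort', 'tcp_pos', 'tcp_rot', 'force', 'torque', 'grasp_force', 'finger_gap'] None
grip 0.042419108109139216 69.19305324554443 [-3.24104632  0.87830699 17.24611893] 5.8917 [ 0.44087959 -0.22093624  0.02545742]
0.04214752934526808 [-0.436378   -0.78768547 -0.11423671] 7.9333
```

View pics/c2.png

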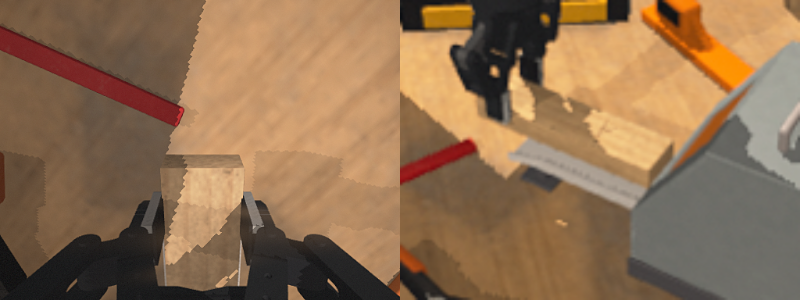

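The blank is held at its tail, square over the tray (crop: blank nose at the front face ~(650,160), tray below). I'll check its tilt and offset numerically, then lower and feed.

```bash
python3 - <<'E'
from h import *
c=grab("scene"); P=cloud(c).reshape(-1,3)
X=(P[:,:2]-O)@f; Y=(P[:,:2]-O)@L
for x in np.arange(-.19,0,.02):
    m=(abs(X-x)<.006)&(abs(Y)<.035)&(P[:,2]>.055)&(P[:,2]<.09)
    m&=abs(P[:,2]-np.nanmedian(P[m,2]) if m.any() else 0)<.004
    if m.sum()>5: print(x.round(3),m.sum(),np.median(P[m,2]).round(4),Y[m].min().round(4),Y[m].max().round(4))
m=(abs(Y)<.02)&(P[:,2]>.06)&(P[:,2]<.085)&(X<.0)&(X>-.2); print(X[m].max())
E
```

```text
-0.19 73 0.0718 -0.0237 0.0215
-0.15 13 0.0707 -0.0282 0.0074
-0.13 77 0.0717 -0.0234 0.0201
-0.11 76 0.0718 -0.0236 0.0214
-0.09 80 0.0716 -0.0233 0.024
-0.07 80 0.0717 -0.0242 0.0212
-0.05 81 0.0718 -0.0241 0.0233
-0.03 78 0.0716 -0.0227 0.0212
-0.01 8 0.0689 -0.0333 0.0319
-0.00011459969069090262
```

```bash
python3 - <<'E'
from h import *
y=.0007
move_straight(M(-.165,y,.056),vel=.06)
F=lambda: sense()["force"]
f0=F(); print("lowered",f0.round(2))
ok=True
for x in np.append(np.arange(-.15,-.06,.015),-.057):
    move_straight(M(x,y,.056),vel=.08); q=F(); print(round(x,3),"ff",(q[:2]@f).round(2),"fl",(q[:2]@L).round(2),q[2].round(2))
    if q[:2]@f<-12 or abs(q[:2]@L)>15: ok=False; break
hold(.15)
print(ok,sense()["clock"],sense()["tcp_pos"])
c=grab("side"); save(c,"s3.png"); im=cv2.imread("pics/s3.png")
cv2.imwrite("pics/c3.png",cv2.resize(im[180:340,170:383],(639,480)))
E
```

```text
lowered [-0.29  0.06  2.65]
-0.15 ff -0.42 fl -0.94 0.12
-0.135 ff 0.44 fl -0.31 -0.29
-0.12 ff 0.55 fl -0.38 -1.71
-0.105 ff 1.7 fl 0.44 -0.85
-0.09 ff 2.73 fl 0.81 -0.54
-0.075 ff 1.26 fl 0.02 -1.4
-0.057 ff 2.09 fl -1.0 -1.58
True 11.075 [ 0.4725594  -0.37053676  0.05599136]
```

View pics/c3.png

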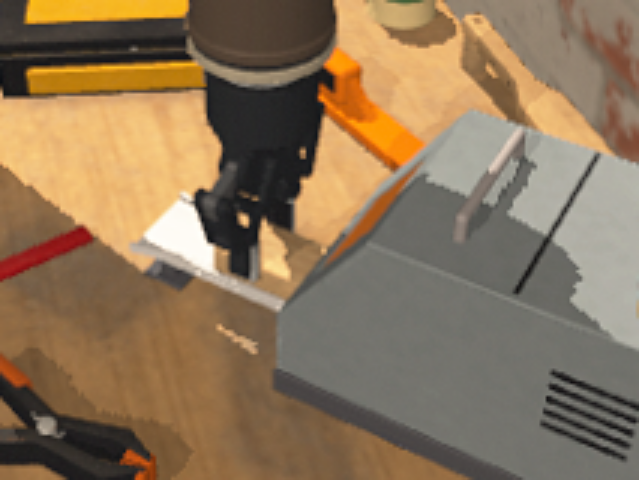

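The blank is through the port and the gripper is just clear of the face. Before releasing, I'll check the case corner against the pusher grip in the saved wrist view.

```bash
python3 - <<'E'
from h import *
import pickle
c=pickle.load(open("w1.pkl","rb")); print("case corner, edge pts",onplane(c,[[365,150],[345,75],[420,142],[500,118]],.076).round(3).tolist())
P=cloud(c); q=P[:,320:].reshape(-1,3)
a=np.radians(18.3); u=np.array([np.cos(a),np.sin(a)]); n=np.array([np.sin(a),-np.cos(a)]); g=np.array([.5963,-.1546])
lx=(q[:,:2]-g)@n; ly=(q[:,:2]-g)@u
for nm,lo in(("z>.022",.022),("z>.06",.06)):
  m=(abs(lx)<.06)&(abs(ly)<.11)&(q[:,2]>lo)&(abs(ly)>.018)&(q[:,2]<.1)
  for s in(-1,1):
    k=m&(np.sign(ly)==s); print(nm,s,k.sum(), (np.abs(ly[k]).min().round(3),q[k][np.abs(ly[k]).argmin()].round(3), lx[k][np.abs(ly[k]).argmin()].round(3)) if k.any() else "")
E
python3 - <<'E'
from h import *
move_gripper(.07)
move_straight(M(-.057,.0007,.14),vel=.2)
s=sense(); print(s["clock"],s["force"].round(2))
E
```

```text
case corner, edge pts [[0.537, -0.131, 0.076], [0.439, -0.113, 0.076], [0.564, -0.062, 0.076], [0.587, 0.043, 0.076]]
z>.022 -1 314 (np.float64(0.02), array([ 0.559, -0.104,  0.046]), np.float64(-0.059))
z>.022 1 0 
z>.06 -1 77 (np.float64(0.028), array([ 0.551, -0.106,  0.061]), np.float64(-0.06))
z>.06 1 0 
12.075 [ 0.02  0.71 -0.77]
```

```bash
python3 - <<'E'
from h import *
for z in(.07,.13): print(inverse_kinematics(M(-.222,0,z),R(A)))
a=np.radians(18.3); n=np.array([np.sin(a),-np.cos(a)]); g=np.array([.5963,-.1546])+.012*n
move_gripper(.052)
movep(np.r_[g,.14],R(18.3))
move_straight(np.r_[g,.038],vel=.15)
move_gripper(.015,90)
s=sense(); print("grip",s["finger_gap"],s["grasp_force"],s["force"].round(1),s["tcp_pos"],s["clock"])
move_straight(np.r_[g,.14],vel=.2)
movep(M(-.222,0,.14),R(A))
c=grab("scene"); P=cloud(c); hsv=cv2.cvtColor(c["color"],cv2.COLOR_RGB2HSV)
m=(hsv[...,0]<22)&(hsv[...,1]>170)&(hsv[...,2]>100); q=P[m]
X=(q[:,:2]-O)@f; Y=(q[:,:2]-O)@L
k=(X>-.3)&(X<-.05)&(abs(Y)<.05)&(q[:,2]>.08)&(q[:,2]<.16); X,Y,q=X[k],Y[k],q[k]
for x in np.arange(-.29,-.07,.02):
    j=abs(X-x)<.006
    if j.sum()>3:
        t=j&(Y>-.03); print(x.round(3),j.sum(),"zmed",np.median(q[t,2]).round(4),"Y",Y[j].min().round(4),Y[j].max().round(4))
print("Xmax",X.max(),sense()["clock"])
save(c,"s4.png"); im=cv2.imread("pics/s4.png"); cv2.imwrite("pics/c4.png",cv2.resize(im[150:310,200:413],(639,480)))
E
```

```text
[-6.76594644e-01  4.94127192e-01  2.22100376e+00 -4.44089210e-16
  4.26461699e-01 -1.42450154e+00]
[-6.76594644e-01  3.74445827e-01  2.18051894e+00 -4.44089210e-16
  5.86627883e-01 -1.42450154e+00]
grip 0.02474741819134439 89.28194046020508 [-0.1 -0.1  8.9] [ 0.60087772 -0.1662268   0.03932538] 14.5333
-0.27 68 zmed 0.1142 Y -0.019 0.0142
-0.25 98 zmed 0.1423 Y -0.0195 0.0109
-0.23 28 zmed 0.1121 Y -0.0203 -0.0108
-0.21 62 zmed 0.1173 Y -0.0206 0.0053
-0.19 83 zmed 0.1159 Y -0.0211 0.0145
-0.17 75 zmed 0.1143 Y -0.0188 0.0147
-0.15 72 zmed 0.1137 Y -0.0195 0.0159
-0.13 72 zmed 0.1134 Y -0.0196 0.0161
-0.11 76 zmed 0.114 Y -0.0193 0.0173
Xmax -0.1015325305664281 16.2417
```

View pics/c4.png

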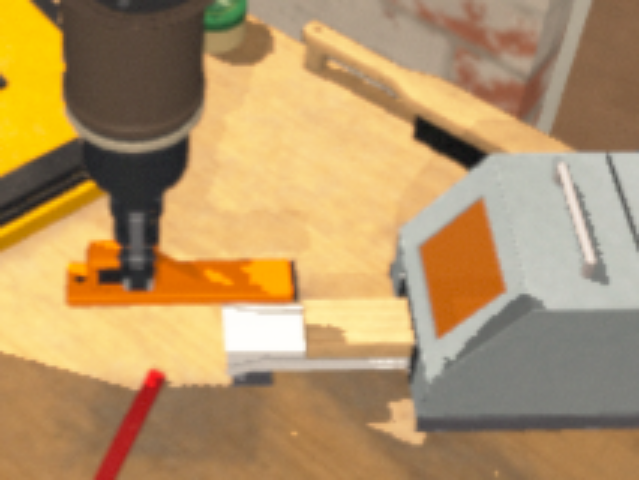

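Pusher is held level, nose aligned with the tray (nose ~(293,280) in the crop) and blank tail inside the tray at (305,325). I'll lower it and push, feeling for the stop.

```bash
cat > push.py <<'E'
from h import *
y=.0012; z=.073
move_straight(M(-.222,y,z),vel=.1)
hold(.1)
def F(n=4):
    v=[]
    for _ in range(n): v.append(sense()["force"]); hold(.02)
    q=np.mean(v,0); return np.array([-(q[:2]@f),q[:2]@L,q[2]])
f0=F(8); print("zero",f0.round(2))
nose=lambda x:x+.123
x=-.222; log=[]; home=False; base=None
while nose(x)<.068:
    far=nose(x)<.024
    x+=.008 if far else .001
    move_straight(M(x,y,z),vel=.05 if far else .02)
    d=F(2 if far else 3)-f0; log.append((round(nose(x)*1000,1),*d.round(1)))
    if far or len(log)<2: lim=15
    else: lim=min(15,np.median([l[1] for l in log if l[0]>15][:8])+5)
    if d[0]>lim or abs(d[1])>12: home=True; break
print(*log,sep="\n"); print(home,sense()["clock"],sense()["tcp_pos"])
E
python3 push.py
```

```text
zero [-0.23  0.14 -1.34]
(-91.0, np.float64(0.2), np.float64(-0.1), np.float64(0.4))
(-83.0, np.float64(-0.2), np.float64(-0.1), np.float64(0.3))
(-75.0, np.float64(0.3), np.float64(-0.3), np.float64(0.6))
(-67.0, np.float64(0.4), np.float64(0.1), np.float64(-1.1))
(-59.0, np.float64(0.7), np.float64(0.4), np.float64(0.3))
(-51.0, np.float64(2.9), np.float64(0.2), np.float64(0.9))
(-43.0, np.float64(5.7), np.float64(0.9), np.float64(2.6))
(-35.0, np.float64(4.8), np.float64(0.6), np.float64(-1.0))
(-27.0, np.float64(3.6), np.float64(0.5), np.float64(-0.7))
(-19.0, np.float64(4.3), np.float64(0.3), np.float64(-0.9))
(-11.0, np.float64(3.1), np.float64(0.9), np.float64(-0.6))
(-3.0, np.float64(3.2), np.float64(1.2), np.float64(-1.6))
(5.0, np.float64(3.2), np.float64(0.6), np.float64(-0.9))
(13.0, np.float64(3.3), np.float64(0.9), np.float64(-1.3))
(21.0, np.float64(3.3), np.float64(1.0), np.float64(-1.0))
(29.0, np.float64(3.4), np.float64(1.5), np.float64(-1.0))
(30.0, np.float64(6.0), np.float64(1.6), np.float64(1.3))
(31.0, np.float64(8.3), np.float64(2.1), np.float64(2.0))
(32.0, 
[... 975 characters left out ...]
64(0.3))
(49.0, np.float64(7.1), np.float64(2.3), np.float64(0.3))
(50.0, np.float64(7.0), np.float64(1.6), np.float64(0.4))
(51.0, np.float64(6.7), np.float64(2.5), np.float64(-0.2))
(52.0, np.float64(7.2), np.float64(1.5), np.float64(0.0))
(53.0, np.float64(7.7), np.float64(2.4), np.float64(0.3))
(54.0, np.float64(7.9), np.float64(2.0), np.float64(0.7))
(55.0, np.float64(8.0), np.float64(2.5), np.float64(0.8))
(56.0, np.float64(8.3), np.float64(2.2), np.float64(0.8))
(57.0, np.float64(9.2), np.float64(1.9), np.float64(1.2))
(58.0, np.float64(11.0), np.float64(1.9), np.float64(2.7))
(59.0, np.float64(16.1), np.float64(2.2), np.float64(5.7))
True 31.7583 [ 0.46652007 -0.3633667   0.07252712]
```

The stop can be felt clearly: the plunger from ~53 mm and solid contact at ~58–59 mm. I'll draw the pusher out and lay it back where it stood.

```bash
python3 - <<'E'
from h import *
y=.0012
hold(.1)
move_straight(M(-.19,y,.073),vel=.12)
move_straight(M(-.19,y,.14),vel=.2)
a=np.radians(18.3); n=np.array([np.sin(a),-np.cos(a)]); g=np.array([.5963,-.1546])+.012*n
movep(np.r_[g,.14],R(18.3))
move_straight(np.r_[g,.046],vel=.15)
f0=sense()["force"][2]
for z in np.arange(.045,.037,-.001):
    move_straight(np.r_[g,z],vel=.03)
    if sense()["force"][2]-f0>3: break
print("touch z",z)
move_gripper(.055)
move_straight(np.r_[g,.14],vel=.2)
movep([.46,-.25,.40],R(60)); hold(.5)
c=grab("wrist"); save(c,"w5.png"); P=cloud(c); b=P[140:260,280:400]; s=grab("scene"); save(s,"s5.png"); im=cv2.imread("pics/s5.png")
cv2.imwrite("pics/c5.png",cv2.resize(np.hstack([cv2.imread("pics/w5.png")[:384],cv2.resize(im[110:300,200:453],(512,384))]),(800,300)))
q=b[(b[...,2]>.008)&(b[...,2]<.02)]; print(np.median(q[:,2]),sense()["clock"])
E
```

```text
touch z 0.03899999999999999
0.013632237522684387 39.8583
```

View pics/c5.png

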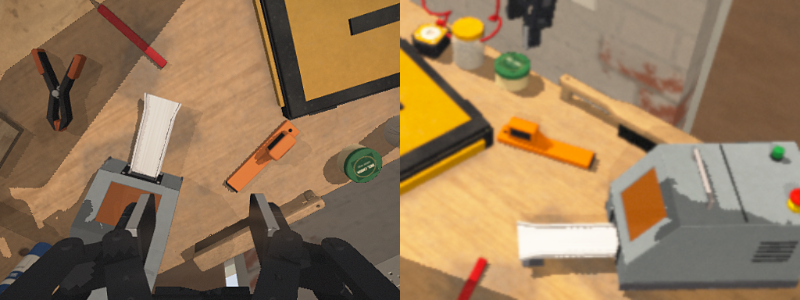

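The pusher lies flat on the bench (~(262,155) in the left half), the tray is empty up to the port and the bystanders look unmoved, so I'm handing it in.

```bash
python3 -c "
from h import *
print(job_done())"
```

```text
the job is handed in; nothing more can be done
None
```

I handed the job in: the blank was pushed gently until I felt the stop (16 N peak), and the pusher was drawn out and laid flat on the bench where it had stood. The flap closing and the blank staying against the stop weren't checked directly, and no verdict came back.

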